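Unhasp and open the collet chest

TASK

The wooden collet chest on the bench is kept shut by a steel hasp that hangs over a staple on its front. Flip the hasp off the staple by its small steel barrel grip and swing it up clear until it sticks straight out or higher, then raise the lid by its wooden barrel pull until it stands about upright, and leave it standing open with the hasp still clear. Do not disturb the block of upright collets.

Things in the scene. Friction and masses are not known exactly. Their poses are not given: they have to be found in the camera images.
- chest: Low closed wooden chest fixed to the bench: 150 deep (its x), 260 wide (its y), 97 high with its 22 thick lid. Origin: centre of the underside, z up; the front, with hasp and lid pull, faces its own -x. All points given with the joints are in these axes, mm. A fixed staple, 13 wide and 6 high, reaches through the hasp's slot from (-75,65,67) to (-92,65,67) and blocks the lid until the hasp is off.
- hasp (a joint): Steel leaf 34 x 3, hinged on the lid's front edge along the line x=-80, z=92 (lid shut); hangs 41 down. From its lower end a neck stands out along -x to a steel barrel grip, 18 dia, 22 long along y, that turns freely on its axis; its centre is (-107,65,54) at 0. Angle to the lid, rad: 0 over the staple, grows swinging out and up; free past 0.6, 1.57 straight out, stop 2.4. Stays put (0.06 N m).
- lid (a joint): Lid hinged at the rear along the line x=75, z=76. From its front edge a neck stands out along -x to a dark wooden barrel pull, 20 dia, 30 long along y, that turns freely on its axis; its centre is (-103,-65,87) when shut. Angle, rad: 0 shut, grows as the front rises, 1.57 upright, stop 1.75. Stiff (0.36 N m, about 0.35 kg): stays where left, 2 to 4 N at the pull raise it. Nothing stands on it.
- rack: Loose bystander: light wooden block 100 x 60 x 30 with six upright steel collets, 75 high overall. Origin: centre of its underside, long side along its x. Other bystanders, all 100 or more from the chest: a shallow blue dish, a small wooden case without hasp (70 high), a bench lathe.

How it is judged:
By the outcome, as a careful person would: the job done as asked, in the order asked, and still so for the second after the job is handed in, with the robot touching nothing.
It also fails if it takes over 48 s, if anything falls off the work surface, if the arm or the gripper's body presses on something with over 40 N, if the wrist force passes 120 N, or if a joint passes its speed limit or range.

ROBOT

A 6-joint arm with a two-finger parallel gripper is mounted at the origin on the work surface. World frame = base frame: x ahead of the robot, y to its left, z up, the work surface at z = 0. Lengths are in mm, angles in degrees, forces in N, time in s.
With the tool pointing down it reaches from about 300 to 850 mm from the base axis. Payload 4.2 kg.
Tool frame: the origin (TCP) lies midway between the tips of the shut fingers; the grasp point (between the pads) lies 19 mm behind it; z points along the fingers, y is the line along which they close (so a half turn about z gives the same grasp; the last joint's range is limited). The gripper opens to 91 mm and grips with 3 to 60 N. Pads are 32 mm wide; open, the fingers measure 118 mm over their backs; the gripper's body (76 mm by 178 mm) begins 60 mm behind the grasp point.
Start: joints at [-76.261, 18.312, 89.639, -0, 72.044, -1.146], TCP at [147.713, -555.72, 213.976] pointing down, gripper open.
Joint ranges: [-177.97, 177.97], [-48.28, 115.42], [12.27, 149.76], [-77.06, 257.06], [2.81, 150.46], [-146.56, 146.56]. Speed limits (degrees/s): [147.25, 147.25, 180, 180, 180, 180].

INTERFACE

Orientations are given as [roll, pitch, yaw] about the fixed x, y, z axes, in that order (R = Rz(yaw) Ry(pitch) Rx(roll)).
In Python, from workcell import env, eyes, workorder, probe_bus gives the robot as it stands (env), with the cameras (eyes), the job (workorder) and the readings (probe_bus).
- The arm moves only by the tool jog_arm, called after "Request:" in YAML: its name, and indented under it one key for each argument. Schema: {"type":"object","properties":{"moves":{"type":"array","items":{"type":"array","prefixItems":[{"type":"array","items":{"type":"number"},"minItems":3,"maxItems":3},{"type":"array","items":{"type":"number"},"minItems":3,"maxItems":3}],"minItems":2,"maxItems":2},"minItems":1,"maxItems":8},"finger_gap":{"type":"number"},"grip_n":{"type":"number"},"only":{"type":"string"},"quiet":{"type":"boolean"},"lines":{"type":"string"}},"required":["moves"],"additionalProperties":false}. moves is a list of rows, 1 to 8 of them, each written [[dx, dy, dz], [rx, ry, rz]]: dx, dy, dz in shares of the most that a row can go, 1 being 50 mm, then a rotation vector rx, ry, rz in degrees; each row shifts and turns the commanded pose from where the row before left it, along the tool's axes as they then stand; what a row does not reach is not made up. A row lasts 1/10 s, in which the tool goes at most 50 mm and 8.59 degrees, less where a joint would pass 70% of its speed; a pose out of reach is approached as far as the arm can. finger_gap is the finger opening in mm, set as the call begins (left out keeps the last). The fingers move at their own pace and stop on an object; grip_n is the grip in N (left out, the last holds). Time passes only in rows, so rows that do not move let the fingers close. The tool returns the time, the measured TCP pose, the force, the opening and the grip force at its end. only (a regular expression) keeps the lines of the reply that match it, lines (a string "A,B") keeps lines A to B, and quiet returns only ok. Input that does not fit is refused with a message, and nothing moves.
- probe_bus.state(): the state, without advancing time (a new reading comes with each control period).
- eyes.grab_frame(name): name is "scene" or "side" or "wrist"; returns the picture (384x512x3 uint8, blue, green, red); there is no depth.
- eyes.camera_model(name): a dict with "fx", "fy", "cx", "cy" (pixels), "T" (4x4, takes a point from camera to world coordinates). Camera axes: x right, y up, looking along -z (the intrinsics and any distortion apply to the point x, -y, -z); pixel columns grow to the right and rows downward; lengths in mm; the calibration is good to about 2 mm. A picture is of the moment at which its call begins: read the wrist's pose just before it. camera_model takes no time and is no camera call; for the wrist camera it gives the pose at the moment of the call.
- workorder.job_done(): hands the job in; it is judged then, once.
The state is a dict: "time_s": time; "qpos": joint angles; "qvel": joint speeds; "effort": joint torques, N m; "ee_pos": TCP position; "ee_rot": TCP orientation; "force": force on the tool from outside, world axes, zero at the start; "torque": the same for the moment, N m; "gripper_width": finger opening in mm; "gripper_force": force on a finger pad.
Only numpy, scipy, OpenCV 4.12 (cv2) and the standard library are available. Lean on these libraries where they do the work, as an engineer would, in place of code of your own. Each camera call takes 0.05 s, during which the arm holds its last target. There are 200 camera calls.

## Working session

There is one attempt and no reset: what is moved stays moved. The work goes in short steps, Python scripts to look and compute and a tool call to move; the robot and the scene stay as the last step left them, time stands still between calls to the robot, and variables do not carry over. Pictures are saved under pics/ and viewed, at most 10 in all, crops included, and the job is handed in when it is done.

```bash
ls; mkdir -p pics; python3 - <<'E'
from workcell import env, eyes, workorder, probe_bus
import cv2,numpy as np
np.set_printoptions(precision=2,suppress=True)
for n in ("scene","side","wrist"):
    m=eyes.camera_model(n); print(n,m)
    cv2.imwrite(f"pics/{n}0.png",cv2.resize(eyes.grab_frame(n),(800,600),interpolation=cv2.INTER_CUBIC))
print(probe_bus.state())
E
```

```text
pics
workcell.py
scene {'fx': 385.59987679212657, 'fy': 385.59987679212657, 'cx': 258.90869669417384, 'cy': 187.12332242555541, 'T': array([[ -0.34,  -0.77,   0.55, 974.59],
       [  0.94,  -0.28,   0.19,  80.27],
       [  0.01,   0.58,   0.82, 711.86],
       [  0.  ,   0.  ,   0.  ,   1.  ]])}
side {'fx': 453.6943377379728, 'fy': 453.6943377379728, 'cx': 265.8579487302685, 'cy': 194.84800350054755, 'T': array([[   0.98,    0.11,   -0.14,  426.37],
       [  -0.17,    0.66,   -0.73, -670.08],
       [   0.01,    0.74,    0.67,  624.46],
       [   0.  ,    0.  ,    0.  ,    1.  ]])}
wrist {'fx': 327.19098531411646, 'fy': 327.19098531411646, 'cx': 259.6084270675176, 'cy': 193.02559610752482, 'T': array([[   0.26,    0.93,    0.27,  222.06],
       [  -0.97,    0.25,    0.07, -535.91],
       [  -0.  ,   -0.27,    0.96,  383.9 ],
       [   0.  ,    0.  ,    0.  ,    1.  ]])}
{'time_s': 0.15, 'qpos': array([-76.26,  18.34,  89.69,   0.  ,  72.04,  -1.15]), 'qvel': array([-0.06, -0.16, -0.25,  0.05, -0.13,  0.01]), 'effort': array([  0.  , -41.28, -23.22,   0.07,   0.04,  -0.  ]), 'ee_pos': array([ 147.63, -555.35,  213.33]), 'ee_rot': array([-179.92,   -0.  ,   14.88]), 'force': array([ 0.79,  0.05, -0.41]), 'torque': array([ 0.01, -0.  , -0.05]), 'gripper_force': 0.0, 'gripper_width': 91.67169414868025}
```

View pics/scene0.png

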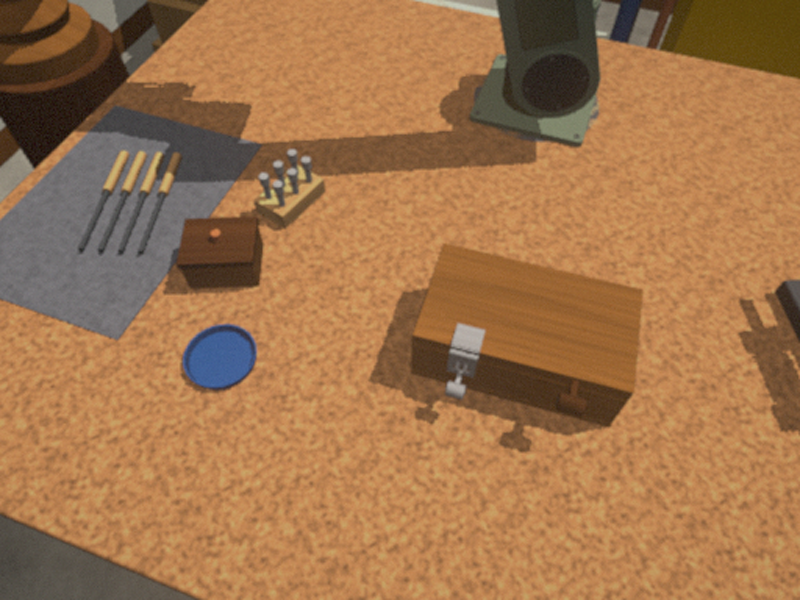

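View pics/side0.png

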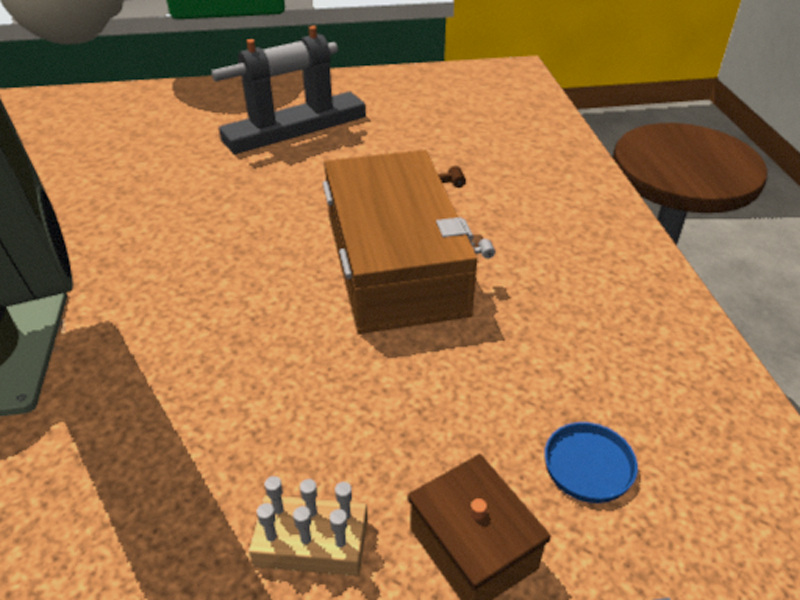

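The scene view shows the chest with its front facing away from the robot. The hasp grip is at about (456,390) and the pull at (573,398). In the side view the grip is at (487,248) and the pull at (458,177). The rack, case and dish are all well to the -y side. Next I triangulate these points and fit the chest pose.

```bash
cat > h.py <<'E'
import numpy as np, cv2
from workcell import env, eyes, workorder, probe_bus
np.set_printoptions(precision=1,suppress=True)
def P(m):
    K=np.array([[m["fx"],0,m["cx"]],[0,m["fy"],m["cy"]],[0,0,1]])
    return K@np.diag([1,-1,-1])@np.linalg.inv(m["T"])[:3]
def proj(m,X):
    p=P(m)@np.append(X,1); return p[:2]/p[2]
def tri(m1,p1,m2,p2):
    X=cv2.triangulatePoints(P(m1),P(m2),np.array(p1,float),np.array(p2,float)).ravel(); X=X[:3]/X[3]
    return X,proj(m1,X)-p1,proj(m2,X)-p2
E
cat > fit.py <<'E'
from h import *
from scipy.optimize import least_squares
S,D=eyes.camera_model("scene"),eyes.camera_model("side"); k=.64
pts={"rear-y":((443,247),(350,278),(75,130,97)),"rear+y":((641,290),(325,160),(75,-130,97)),
"front-y":((417,344),(471,263),(-75,130,97)),"front+y":((633,389),(431,152),(-75,-130,97)),
"grip":((456,390),(487,248),(-107,65,54)),"pull":((573,398),(458,177),(-103,-65,87))}
for n,(a,b,c) in pts.items():
    X,e,f=tri(S,np.array(a)*k,D,np.array(b)*k); print(n,X,e,f)
def W(v,c):
    a=v[3]; R=np.array([[np.cos(a),-np.sin(a),0],[np.sin(a),np.cos(a),0],[0,0,1]]); return R@c+v[:3]
def res(v): return np.concatenate([np.r_[proj(S,W(v,c))-np.array(a)*k,proj(D,W(v,c))-np.array(b)*k] for a,b,c in pts.values()])
r=least_squares(res,[550,0,0,np.pi]); print(r.x[:3],np.degrees(r.x[3])); print(r.fun.reshape(-1,4))
for n in ("grip","pull"): print(n,W(r.x,pts[n][2]))
E
python3 fit.py
```

```text
rear-y [468.6 -37.5  90.4] [ 1. -1.] [1.  0.7]
rear+y [458.9 217.5  99.3] [ 0. -0.] [0. 0.]
front-y [617.5 -22.2  81.9] [ 1.2 -1. ] [1.  0.6]
front+y [608.8 222.4  99.7] [-2.7  2.9] [-1.7 -1.4]
grip [651.7  36.3  57.9] [-0.5  0.4] [-0.3 -0.2]
pull [636.6 162.9  91. ] [-2.3  2.2] [-1.5 -1.1]
[537.4  95.4  -2.4] 183.41494430127642
[[ 0.3 -1.9  1.8 -0.7]
 [ 1.1  0.2 -1.8  1.3]
 [-2.9 -4.6  3.7 -2.3]
 [ 0.9  3.4 -4.1 -0.9]
 [ 0.1  0.3 -2.4  2.3]
 [-1.1  4.3 -2.1  0.6]]
grip [648.   36.9  51.6]
pull [636.3 166.4  84.6]
```

```bash
python3 - <<'E'
import cv2
from workcell import env, eyes, workorder, probe_bus
a=eyes.grab_frame("scene")[200:300,250:420]; b=eyes.grab_frame("side")[85:215,195:330]
import numpy as np
a=cv2.resize(a,(680,400),interpolation=cv2.INTER_CUBIC); cv2.imwrite("pics/c_scene.png",a)
b=cv2.resize(b,None,fx=4.5,fy=4.5,interpolation=cv2.INTER_CUBIC); cv2.imwrite("pics/c_side.png",b)
E
```

```text
(no output)
```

View pics/c_scene.png

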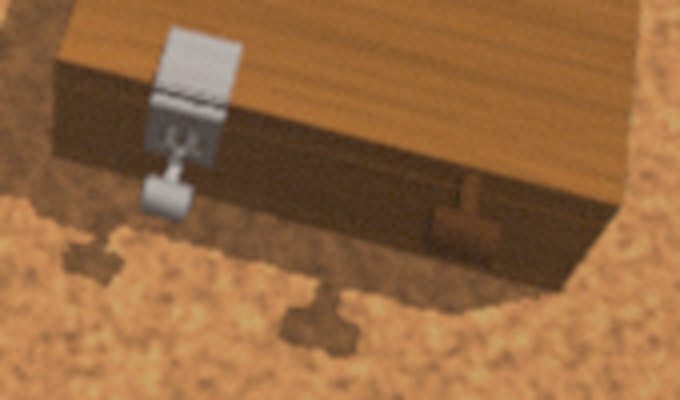

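View pics/c_side.png

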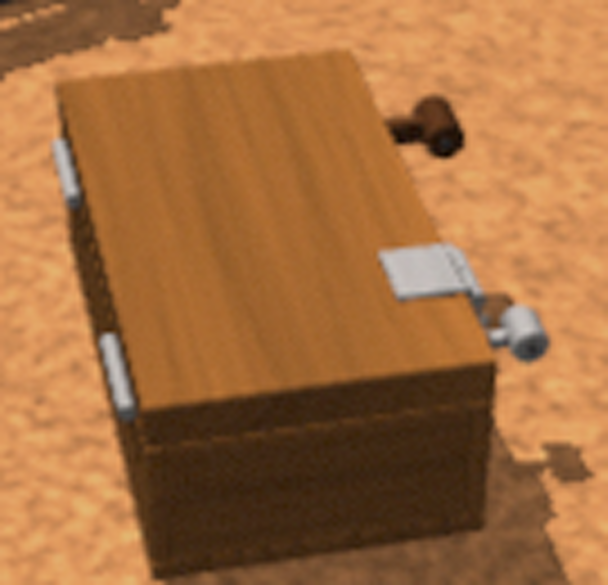

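The crops sharpen the corners. In full pixels the scene grip is at (291.8,249) and the pull at (366.7,257). In the side view the grip is at (311.9,159.2) and the pull at (292.3,113). I refit with these.

```bash
python3 - <<'E'
s=open('fit.py').read()
i=s.index('pts={'); j=s.index('for n,(a')
new='''k=1
pts={"rear-y":((443*.64,247*.64),(223.9,176.1),(75,130,97)),"rear+y":((641*.64,290*.64),(207.7,103.9),(75,-130,97)),
"front-y":((264.3,215),(304.8,166.1),(-75,130,97)),"front+y":((405.5,251.7),(272.8,96.1),(-75,-130,97)),
"grip":((291.8,249),(311.9,159.2),(-107,65,54)),"pull":((366.7,257),(292.3,113),(-103,-65,87))}
'''
open('fit.py','w').write(s[:i]+new+s[j:])
E
python3 fit.py
```

```text
rear-y [469.4 -36.6  93.1] [ 1.4 -1.5] [1.4 1. ]
rear+y [457.5 217.7  96.1] [-0.3  0.4] [-0.2 -0.2]
front-y [619.1 -29.8  94.7] [-0.2  0.1] [-0.1 -0.1]
front+y [606.1 227.6  96.9] [-0.4  0.4] [-0.2 -0.2]
grip [651.4  35.5  57.8] [-0.8  0.7] [-0.6 -0.4]
pull [637.  165.4  88.7] [-1.2  1.2] [-0.8 -0.6]
[538.   94.9  -0.6] 183.2780547391103
[[ 0.2 -2.4  2.1  0.5]
 [ 1.2 -0.  -1.2 -0.9]
 [-0.7  0.1  0.7 -0.6]
 [ 0.4  0.5 -0.6 -0.3]
 [-0.2  0.6 -2.2  1.3]
 [-1.4  1.8 -0.8  0.2]]
grip [648.5  36.1  53.4]
pull [637.1 165.7  86.4]
```

Corner heights come out at 93–97 (97 expected), the grip at z≈55–58 and the pull at z≈87–89. The chest is at (538,95) with yaw 183.3°. Both barrels turn freely, so I can hold them by their end faces along chest y, with the tool pointing down at yaw 3.3°. First I move above the grip.

The manual's scale: shifts go in shares of 50 mm. Converting my numbers, 39.8 mm is 0.796, -27.7 mm is -0.554.

Request:
jog_arm:
  moves:
    - [[0.796, -0.554, 0], [0, 0, 0]]
    - [[0.796, -0.554, 0], [0, 0, 0]]
    - [[0.796, -0.554, 0], [0, 0, 0]]
    - [[0.796, -0.554, 0], [0, 0, 0]]
    - [[0.796, -0.554, 0], [0, 0, 0]]
    - [[0.796, -0.554, 0], [0, 0, 0]]
    - [[0.796, -0.554, 0], [0, 0, 0]]
    - [[0.796, -0.554, 0], [0, 0, 0]]
  finger_gap: 60
  grip_n: 25

```text
time_s: 1.05
ee_pos: [399.4, -258.1, 214.1]
ee_rot: [180.0, -0.0, 14.9]
force: [0.9, -0.6, 0.4]
gripper_width: 60.1
gripper_force: 0.0
```

Request:
jog_arm:
  moves:
    - [[0.796, -0.554, 0], [0, 0, 0]]
    - [[0.796, -0.554, 0], [0, 0, 0]]
    - [[0.796, -0.554, 0], [0, 0, 0]]
    - [[0.796, -0.554, 0], [0, 0, 0]]
    - [[0.796, -0.554, 0], [0, 0, 0]]
    - [[0.796, -0.554, 0], [0, 0, 0]]
    - [[0.796, -0.554, 0], [0, 0, 0]]
    - [[0.796, -0.554, 0], [0, 0, 0]]

```text
time_s: 1.85
ee_pos: [650.3, 38.0, 213.8]
ee_rot: [180.0, 0.0, 14.9]
force: [1.0, -0.5, -0.2]
gripper_width: 60.0
gripper_force: 0.0
```

Request:
jog_arm:
  moves:
    - [[0, 0, 0], [0, 0, 5.8]]
    - [[0, 0, 0], [0, 0, 5.8]]
    - [[0, 0, 0], [0, 0, 0]]
    - [[0, 0, 0], [0, 0, 0]]
    - [[0, 0, 0], [0, 0, 0]]

```text
time_s: 2.35
ee_pos: [649.1, 35.9, 214.0]
ee_rot: [180.0, -0.0, 3.3]
force: [-0.3, -0.3, 0.5]
gripper_width: 60.2
gripper_force: 0.0
```

```bash
python3 - <<'E'
from h import *
import pickle
m=eyes.camera_model("wrist"); f=eyes.grab_frame("wrist"); pickle.dump(m,open("w1.pkl","wb"))
cv2.imwrite("pics/w1.png",cv2.resize(f,(800,600),interpolation=cv2.INTER_CUBIC))
for X in ((651.4,35.5,57.8),(648.5,36.1,53.4),(637,165.5,87)): print(proj(m,X)*1.5625)
E
```

```text
[405.7 274.7]
[404.5 277.4]
[189.3 296.7]
```

View pics/w1.png

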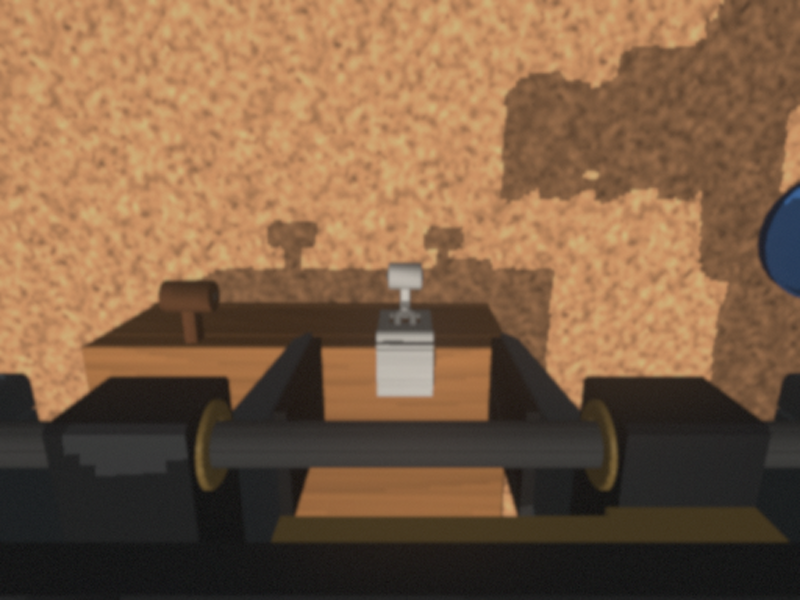

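The wrist view shows the grip at (405,277) and the pull at (189,297), both within 3 px of prediction, and the chest edges square to the tool. I descend with the barrel 14 mm behind the tips.

Request:
jog_arm:
  moves:
    - [[0, 0, 0.6], [0, 0, 0]]
    - [[0, 0, 0.6], [0, 0, 0]]
    - [[0, 0, 0.6], [0, 0, 0]]
    - [[0, 0, 0.6], [0, 0, 0]]
    - [[0, 0, 0.4], [0, 0, 0]]
    - [[0, 0, 0.28], [0, 0, 0]]
    - [[0, 0, 0.2], [0, 0, 0]]
    - [[0, 0, 0.2], [0, 0, 0]]
  finger_gap: 50
  grip_n: 15

```text
time_s: 3.2
ee_pos: [649.9, 36.0, 40.0]
ee_rot: [180.0, -0.1, 3.3]
force: [0.3, -0.4, -0.3]
gripper_width: 50.0
gripper_force: 0.0
```

Request:
jog_arm:
  moves:
    - [[0, 0, 0], [0, 0, 0]]
    - [[0, 0, 0], [0, 0, 0]]
    - [[0, 0, 0], [0, 0, 0]]

```text
time_s: 3.5
ee_pos: [650.0, 36.2, 40.9]
ee_rot: [180.0, -0.1, 3.3]
force: [0.1, 0.5, 0.2]
gripper_width: 50.0
gripper_force: 0.0
```

Request:
jog_arm:
  moves:
    - [[0, 0, 0], [0, 0, 0]]
    - [[0, 0, 0], [0, 0, 0]]
    - [[0, 0, 0], [0, 0, 0]]
    - [[0, 0, 0], [0, 0, 0]]
    - [[0, 0, 0], [0, 0, 0]]
    - [[0, 0, 0], [0, 0, 0]]
  finger_gap: 10
  grip_n: 15

```text
time_s: 4.1
ee_pos: [649.4, 36.5, 40.1]
ee_rot: [-180.0, -0.0, 3.3]
force: [-1.2, 2.2, 0.9]
gripper_width: 21.8
gripper_force: 15.0
```

It holds the barrel at a width of 21.8 mm. Now I swing it along the arc, whose radius components from the hinge are 27 and 38.

Scaled: -8.4 mm is -0.168, -7.4 mm is -0.148.

Request:
jog_arm:
  moves:
    - [[0.07, 0, -0.06], [0, 0, 0]]
    - [[0.07, 0, -0.062], [0, 0, 0]]
    - [[0.114, 0, -0.148], [0, 0, 0]]
    - [[0.08, 0, -0.168], [0, 0, 0]]
    - [[0, 0, 0], [0, 0, 0]]
  grip_n: 20

```text
time_s: 4.6
ee_pos: [664.3, 37.3, 62.8]
ee_rot: [-180.0, 0.3, 3.3]
force: [-7.4, 1.6, 2.1]
gripper_width: 21.8
gripper_force: 20.0
```

Request:
jog_arm:
  moves:
    - [[0.048, 0, -0.18], [0, 0, 0]]
    - [[0.01, 0, -0.186], [0, 0, 0]]
    - [[-0.028, 0, -0.184], [0, 0, 0]]
    - [[0, 0, 0], [0, 0, 0]]

```text
time_s: 5.0
ee_pos: [664.1, 37.4, 89.2]
ee_rot: [-180.0, 0.5, 3.3]
force: [-7.6, 2.4, -0.8]
gripper_width: 22.0
gripper_force: 20.0
```

Request:
jog_arm:
  moves:
    - [[-0.064, 0, -0.174], [0, 0, 0]]
    - [[-0.096, 0, -0.16], [0, 0, 0]]
    - [[-0.126, 0, -0.136], [0, 0, 0]]
    - [[-0.152, 0, -0.11], [0, 0, 0]]
    - [[0, 0, 0], [0, 0, 0]]
    - [[0, 0, 0], [0, 0, 0]]

```text
time_s: 5.6
ee_pos: [645.8, 36.3, 119.0]
ee_rot: [-180.0, -0.1, 3.3]
force: [-2.9, 3.1, -2.5]
gripper_width: 21.7
gripper_force: 20.0
```

Request:
jog_arm:
  moves:
    - [[0, 0, 0], [0, 0, 0]]
    - [[0, 0, 0], [0, 0, 0]]
    - [[0, 0, 0], [0, 0, 0]]
  finger_gap: 60

```text
time_s: 5.9
ee_pos: [646.8, 35.4, 118.9]
ee_rot: [179.9, -0.1, 3.3]
force: [-0.2, -0.1, 0.6]
gripper_width: 42.9
gripper_force: 0.0
```

Request:
jog_arm:
  moves:
    - [[0, 0, -0.3], [0, 0, 0]]
    - [[0, 0, -0.5], [0, 0, 0]]
    - [[0, 0, -0.5], [0, 0, 0]]
    - [[0, 0, -0.5], [0, 0, 0]]
    - [[0, -0.86, 0], [0, 0, 0]]
    - [[0, -0.86, 0], [0, 0, 0]]
    - [[0, -0.84, 0], [0, 0, 0]]
    - [[0, 0, 0], [0, 0, 0]]

```text
time_s: 6.7
ee_pos: [638.3, 168.5, 208.5]
ee_rot: [-179.9, -0.1, 3.6]
force: [-0.2, -0.4, 0.3]
gripper_width: 59.9
gripper_force: 0.0
```

```bash
python3 - <<'E'
from h import *
m=eyes.camera_model("wrist"); f=eyes.grab_frame("wrist"); print(probe_bus.state()["ee_pos"],probe_bus.state()["force"])
g=eyes.grab_frame("scene")[180:300,240:420]
v=np.vstack([cv2.resize(f[130:330],(640,250)),cv2.resize(g,(640,340),interpolation=cv2.INTER_CUBIC)])
cv2.imwrite("pics/w2.png",v)
p=proj(m,(637,165.6,87.5)); print("pull predicted in crop",p[0]*1.25,(p[1]-130)*1.25)
E
```

```text
[638.5 165.9 208.4] [-0.  -0.1  0.4]
pull predicted in crop 328.03293651268626 73.09719174928624
```

View pics/w2.png

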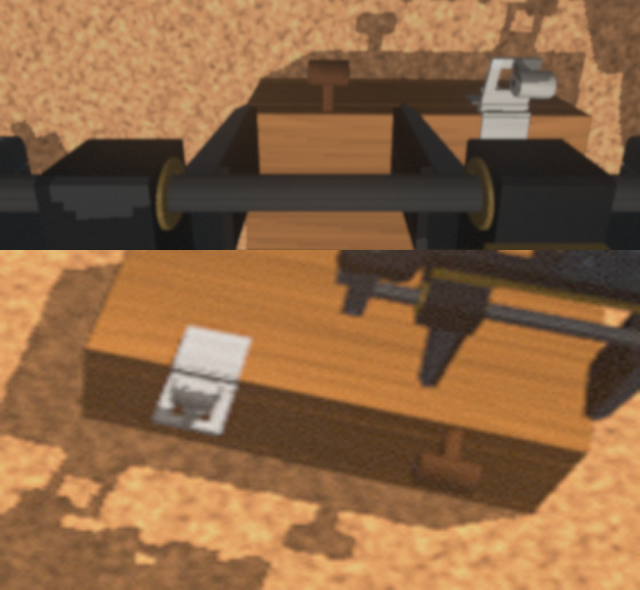

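The wrist crop shows the hasp standing out clear at (515,85), and its arm displacement matches θ≈2.0. The pull is at (328,72), right on prediction. I descend onto it and grip.

Scaled: -1 mm is -0.02, 30 mm is 0.6.

Request:
jog_arm:
  moves:
    - [[-0.02, 0, 0.6], [0, 0, 0]]
    - [[0, 0, 0.6], [0, 0, 0]]
    - [[0, 0, 0.6], [0, 0, 0]]
    - [[0, 0, 0.4], [0, 0, 0]]
    - [[0, 0, 0.3], [0, 0, 0]]
    - [[0, 0, 0.2], [0, 0, 0]]
    - [[0, 0, 0], [0, 0, 0]]

```text
time_s: 7.5
ee_pos: [636.8, 162.2, 72.0]
ee_rot: [179.9, 0.1, 3.2]
force: [0.9, 0.0, -0.0]
gripper_width: 59.9
gripper_force: 0.0
```

Request:
jog_arm:
  moves:
    - [[0, 0, 0], [0, 0, 0]]
    - [[0, 0, 0], [0, 0, 0]]
    - [[0, 0, 0], [0, 0, 0]]
    - [[0, 0, 0], [0, 0, 0]]
    - [[0, 0, 0], [0, 0, 0]]
    - [[0, 0, 0], [0, 0, 0]]
  finger_gap: 15
  grip_n: 25

```text
time_s: 8.1
ee_pos: [637.6, 166.1, 74.2]
ee_rot: [-179.8, -0.1, 3.3]
force: [-0.9, 6.0, 0.7]
gripper_width: 29.8
gripper_force: 25.0
```

Scaled: -17.4 mm is -0.348, -17 mm is -0.34.

Request:
jog_arm:
  moves:
    - [[-0.02, 0, -0.178], [0, 0, 0]]
    - [[-0.02, 0, -0.176], [0, 0, 0]]
    - [[-0.074, 0, -0.348], [0, 0, 0]]
    - [[-0.11, 0, -0.34], [0, 0, 0]]
    - [[0, 0, 0], [0, 0, 0]]
  grip_n: 30

```text
time_s: 8.6
ee_pos: [625.9, 165.5, 127.7]
ee_rot: [-179.8, -0.1, 3.3]
force: [-0.2, 5.8, -0.8]
gripper_width: 30.0
gripper_force: 30.0
```

Request:
jog_arm:
  moves:
    - [[-0.142, 0, -0.326], [0, 0, 0]]
    - [[-0.176, 0, -0.312], [0, 0, 0]]
    - [[-0.204, 0, -0.292], [0, 0, 0]]
    - [[-0.234, 0, -0.27], [0, 0, 0]]
    - [[-0.258, 0, -0.246], [0, 0, 0]]
    - [[0, 0, 0], [0, 0, 0]]

```text
time_s: 9.2
ee_pos: [574.5, 162.6, 199.9]
ee_rot: [-179.7, -0.1, 3.3]
force: [-1.2, 5.4, 0.6]
gripper_width: 29.7
gripper_force: 30.0
```

Scaled: -16.6 mm is -0.332, -16 mm is -0.32.

Request:
jog_arm:
  moves:
    - [[-0.282, 0, -0.218], [0, 0, 0]]
    - [[-0.302, 0, -0.188], [0, 0, 0]]
    - [[-0.32, 0, -0.158], [0, 0, 0]]
    - [[-0.332, 0, -0.126], [0, 0, 0]]
    - [[0, 0, 0], [0, 0, 0]]

```text
time_s: 9.7
ee_pos: [512.3, 159.2, 234.0]
ee_rot: [-179.7, -0.1, 3.3]
force: [-2.0, 6.3, 1.6]
gripper_width: 29.7
gripper_force: 30.0
```

Request:
jog_arm:
  moves:
    - [[-0.346, 0, -0.092], [0, 0, 0]]
    - [[-0.352, 0, -0.056], [0, 0, 0]]
    - [[-0.178, 0, -0.01], [0, 0, 0]]
    - [[-0.178, 0, -0.01], [0, 0, 0]]
    - [[-0.14, 0, 0.004], [0, 0, 0]]
    - [[-0.14, 0, 0.004], [0, 0, 0]]
    - [[0, 0, 0], [0, 0, 0]]
    - [[0, 0, 0], [0, 0, 0]]

```text
time_s: 10.5
ee_pos: [446.7, 155.5, 241.5]
ee_rot: [-179.7, -0.1, 3.3]
force: [-3.8, 7.9, 3.9]
gripper_width: 29.8
gripper_force: 30.0
```

Request:
jog_arm:
  moves:
    - [[0, 0, 0], [0, 0, 0]]
    - [[0, 0, 0], [0, 0, 0]]
    - [[0, 0, 0], [0, 0, 0]]
    - [[0, 0, 0], [0, 0, 0]]
  finger_gap: 70

```text
time_s: 10.9
ee_pos: [447.1, 152.6, 240.1]
ee_rot: [180.0, 0.0, 3.3]
force: [0.1, 0.2, -0.4]
gripper_width: 58.8
gripper_force: 0.0
```

Request:
jog_arm:
  moves:
    - [[0, 0, -0.3], [0, 0, 0]]
    - [[0, 0, -0.5], [0, 0, 0]]
    - [[0, 0, -0.6], [0, 0, 0]]
    - [[0, 0, -0.6], [0, 0, 0]]
    - [[0, 0, -0.6], [0, 0, 0]]
    - [[0, 0, 0], [0, 0, 0]]
    - [[0, 0, 0], [0, 0, 0]]

```text
time_s: 11.6
ee_pos: [447.2, 152.7, 370.2]
ee_rot: [180.0, -0.0, 3.3]
force: [-0.1, 0.4, -0.2]
gripper_width: 69.9
gripper_force: 0.0
```

```bash
python3 - <<'E'
from h import *
g=eyes.grab_frame("scene"); s=eyes.grab_frame("side"); print(probe_bus.state()["force"])
cv2.imwrite("pics/end.png",np.hstack([cv2.resize(g[60:330,200:462],(390,402)),cv2.resize(s[20:290,150:412],(390,402))]))
E
```

```text
[-0.8 -0.4 -0.3]
```

View pics/end.png

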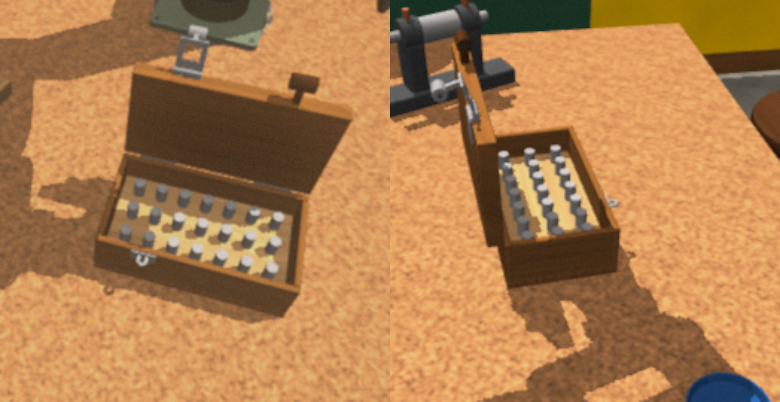

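The lid stands upright, with its pull at the top (305,80) in the scene half. The hasp is swung well clear at (195,50), the gripper is free, and the rack was never approached. I hand the job in.

```bash
python3 -c "
from workcell import env, eyes, workorder, probe_bus
print(workorder.job_done())"
```

```text
the job is handed in; nothing more can be done
None
```

The job is handed in at about 12 s on the robot's clock: the hasp is flipped clear (about 2.0 rad), the lid is left standing upright (about 1.58 rad), the gripper is free, and the rack was never touched.

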